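# Wedge up the mould press bed and lock it

## Robot

A 6-joint arm with a two-finger parallel gripper is mounted at the origin on the work surface. World frame = base frame: x ahead of the robot, y to its left, z up, the work surface at z = 0. Lengths are in m, angles in rad, forces in N, time in s.
With the tool pointing down it reaches from about 0.4 to 0.825 m from the base axis. Payload 7 kg.
Tool frame: the origin (TCP) lies on the mounting face of the last link; the fingertips stand arm.tcp_to_tips ahead of it and the grasp point (between the pads) lies 159 mm ahead of it (arm.tcp_to_tips is the distance from the TCP to the fingertips, in m); z points along the fingers, y is the direction in which the jaws open and shut (so a half turn about z gives the same grasp; the last joint's range is limited). The gripper opens to 88 mm and grips with 3 to 60 N. Pads are 19 mm wide; open, the fingers measure 130 mm over their backs; the gripper's body (78 mm by 193 mm) begins 47 mm behind the grasp point.
Start: joints at [0.288, 0.359, 0.012, 0, -1.224, -0.288], TCP at [0.675, -0, 0.405] pointing down, gripper open.
Joint ranges: [-3.07, 3.07], [-1.43, 2.12], [-1.02, 1.25], [-3.03, 1.67], [-3.05, -0], [-3.03, 3.03]. Speed limits (rad/s): [2.39, 2.39, 3.01, 3.14, 3.14, 3.14].

## Interface

Orientations are given as [roll, pitch, yaw] about the fixed x, y, z axes, in that order (R = Rz(yaw) Ry(pitch) Rx(roll)).
In Python, from station import arm, cams, job_done, finder gives the robot as it stands.
- The arm moves only by the tool play_rows, never from a script. Its argument "targets" is a list that holds one entry, the list of rows, each a list of 4 numbers: the shift along the tool's x, y, z in m, then the turn about the tool's z in degrees. A call has 1 to 5 rows; each row is the pose to reach, as a shift and turn from the pose commanded when the call began, along the tool's axes at that moment; what a row does not reach only later rows make up. A row lasts 1/8 s, in which the tool goes at most 62.5 mm and 10.7 degrees, less where a joint would pass 70% of its speed; a pose out of reach is approached as far as the arm can. A call with a gripper value outside its range is refused whole. "grip" is the closure in counts, from 0 (fully open) to 255 (shut), set as the call begins (left out, the last holds). The fingers move at their own pace and stop on an object; "newtons" is the grip in N (left out, the last holds). Time passes only in rows, so rows that repeat a pose let the fingers close. It gives the time, the measured TCP pose, the force and the opening at its end, in the units of the state.
- arm.get_state(): the state, without advancing time (a new reading comes with each control period).
- cams.grab_frame(name): name is "scene" or "side" or "wrist"; returns (picture, depth): 480x640x3 uint8, red, green, blue; 480x640 float32, m along the optical axis (not along the pixel's ray), 0 where there is no reading.
- cams.camera_params(name): a dict with "intrinsics" (3x3 intrinsics, pixels), "D" ([k1, k2, p1, p2, k3] as OpenCV has them; the pictures are not rectified), "position" and "attitude" of the camera in the world. Camera axes: x right, y down, z forward; pixel columns grow to the right and rows downward; lengths in m; the calibration is good to about 2 mm. A picture is of the moment at which its call begins: read the wrist's pose just before it. camera_params takes no time and is no camera call; for the wrist camera it gives the pose at the moment of the call.
- job_done(): hands the job in, once; it reports no verdict.
Trained networks look in the newest picture that a camera, given by its name, has taken for a name from the list of things; names that differ only in an ending like _2 or _b are one class to them, and where a whole thing is asked for, a point or a joint stands for the part that bears it (a point fixed in the world has none). Each returns a list of dicts, best first, with "score" (0 to 1); they miss things now and then, are a little off and sometimes report something else, mostly with a low value. They report only what shows in the picture. A call takes as long as a camera call. They do not tell look-alikes from the thing itself.
- finder.find_in(camera, query): "xyz" ([x, y, z] in m, in world coordinates, good to about 4 mm: the middle of the surface that is visible of it).
- finder.masks_of(camera, query): "mask" (480x640 bool, what is visible of it).
The state is a dict: "t": time; "q": joint angles; "qd": joint speeds; "joint_efforts": joint torques, N m; "eef_pos": TCP position; "ee_rot": TCP orientation; "force": force on the tool from outside, world axes, zero at the start; "moment": the same for the moment, N m; "width": finger opening in m.
Only numpy, scipy, OpenCV 4.12 (cv2) and the standard library are available. Lean on these libraries where they do the work, as an engineer would, in place of code of your own. Each camera call takes 0.05 s, during which the arm holds its last target. There are 200 camera calls.

## Task

Raise the bed of the green cigar-mould press with the blue wooden wedge: lay the wedge at the open end of the press and slide it, thin end first, under the bed until the red pointer is level with the yellow mark, then let go so that the bed rests on the wedge. After that, throw the red-tipped lock lever fully over, away from the robot. Let the wedge do the lifting - never push or hold the bed itself - and leave the yellow mark, the brass paperweight and the red tin where they are.

Things in the scene. Friction and masses are not known exactly. Their poses are not given: they have to be found in the camera images.
- press: Green C-frame press, fixed. Origin on the table top; its z is up, yaw -0.4 to 0.1. Numbers in mm in its frame. Column x -35..35, y -150..-110, 210 high; foot plate 8 thick, x -65..65, y -255..-110. Open end at +y: the wedge slides in on the table along -y at x = 0 under the bed, where nothing stands between the column and the open end. A 12 x 16 scale, 140 high, stands at (108, -60).
- overhang (a point): Middle of the underside of the free end of the press's overhanging arm: (0, 120, 170) in the press frame. The arm, 50 wide and 40 high, runs from here back to the column, straight above the wedge's path, with a handwheel on top to 256 at (0, -10). The gripper's body does not fit there upright: lean it back 30 to 45 degrees, towards the press's +y.
- bed: Aluminium plate with a wooden cigar mould on it, x -80..80, y -90..45 in the press frame, underside 30 above the table when down; 0.4 to 0.8 kg. Slides freely up and down, 0 to 35; sinks back if unsupported. Origin: the press's origin, plus the rise. Pushing the wedge in under it takes 5 to 18 N.
- foot (a point): Middle of the lowest line of the brass foot bar (diameter 16, lying along x, 100 long) under the bed's open end: (0, 35, 14) in the press frame with the bed down; rises with the bed. The wedge's slope lifts the bed by this bar.
- pointer (a point): Middle of the red pointer blade (5 thick) that juts from the bed's +x side: (108, -22, 40) in the press frame with the bed down; rises with the bed.
- mark_edge (a point): Middle of the edge of the yellow mark blade (5 thick), clipped to the scale right beside the red pointer: (108, -25) in the press frame, 56 to 64 above the table. It is the height that the pointer must reach, 16 to 24 above its start. The clip slides stiffly along the scale: leave it alone.
- wedge: Loose blue-painted wooden wedge, 195 long (its y), 44 wide (its x), 0.10 to 0.17 kg. Origin: centre of the underside. Thin tip, 5 thick, at y -97.5; the top rises evenly, 1 in 4, to 42.5 at y 52.5; from there to the thick end, y 97.5, a plain block 42.5 high, to be gripped across the width. Starts flat on the table on the press's open side. Friction keeps it from being squeezed out.
- lock (a joint): Lock lever: 0 = leaning 0.5 rad to the press's -x (towards the robot), 1.0 = fully over, leaning 0.5 rad to its +x. Starts at 0 to 0.25; stays where left; moves with 1 to 2 N at the tip. It turns about the press's y axis at (0, -225, 30) in the press frame. Nothing is above it.
- lock_tip (a point): Centre of the red ball (diameter 26) at the end of the lock lever, a steel rod of diameter 10; 90 from its pivot, 109 to 120 above the table.
- weight: Bystander: turned brass paperweight, diameter 54, 48 high; origin at the centre of its underside.
- tin: Bystander: round red tin, diameter 80, 42 high; origin at the centre of its underside.
There are look-alikes about, which are no part of the job. Of the things shaped like the wedge, the blue one is meant.

How it is judged:
By the outcome, as a careful person would: the job done as asked, in the order asked, and still so for the second after the job is handed in, with the robot touching nothing.
It also fails if it takes over 61 s, if anything falls off the work surface, if the arm or the gripper's body presses on something with over 40 N, if the wrist force passes 120 N, or if a joint passes its speed limit or range.

## Working session

There is one attempt and no reset: what is moved stays moved. The work goes in short steps, Python scripts to look and compute and a tool call to move; the robot and the scene stay as the last step left them, time stands still between calls to the robot, and variables do not carry over. Pictures are saved under pics/ and viewed, about 8 in all and at most 12, crops included, and the job is handed in when it is done.

Besides the shell and the picture viewer there is one more tool, called after ">>>" as a command line: name --argument value ..., lists and objects as JSON in quotes. play_rows: Moves the arm, as the interface text tells. Its arguments: {"type":"object","properties":{"targets":{"type":"array","items":{"type":"array","items":{"type":"array","items":{"type":"number"}}}},"grip":{"type":"number"},"newtons":{"type":"number"}},"required":["targets"]}

```bash
mkdir -p pics; ls
python3 - <<'E'
from station import arm,cams,finder
import cv2,numpy as np
s=arm.get_state();print({k:np.round(v,3).tolist() for k,v in s.items()},arm.tcp_to_tips)
ims=[]
for c in("scene","side"):
    im,d=cams.grab_frame(c);p=cams.camera_params(c);print(c,p)
    cv2.imwrite(f"pics/{c}0.png",im[:,:,::-1]);
    for q in("press","bed","foot","pointer","mark_edge","wedge","lock_tip","weight","tin","overhang"):
        print(c,q,[(np.round(r["xyz"],3).tolist(),round(r["score"],2)) for r in finder.find_in(c,q)])
E
```

```text
pics
{'t': 0.0, 'q': [0.288, 0.359, 0.011, -0.0, -1.224, -0.288], 'qd': [0.001, -0.001, -0.001, -0.001, -0.0, -0.002], 'joint_efforts': [-0.001, -58.273, 29.306, 6.997, 0.007, -0.0], 'eef_pos': [0.675, -0.0, 0.404], 'ee_rot': [3.14, -0.0, -1.571], 'force': [0.075, 0.258, 0.105], 'moment': [-0.006, -0.003, 0.022], 'width': 0.087} 0.1781
scene {'intrinsics': array([[571.28951038,   0.        , 322.61243737],
       [  0.        , 571.28951038, 239.92539354],
       [  0.        ,   0.        ,   1.        ]]), 'D': array([-0.11451195,  0.        ,  0.        ,  0.        ,  0.        ]), 'position': array([ 1.18883936, -0.06339426,  1.24768984]), 'attitude': array([-2.60790795,  0.01258629,  1.22765194])}
scene press [([0.564, -0.107, 0.07], 0.71), ([0.566, -0.062, 0.059], 0.71)]
scene bed [([0.568, -0.058, 0.06], 0.95), ([0.562, -0.106, 0.072], 0.7)]
scene foot [([0.565, -0.063, 0.057], 0.85)]
scene pointer [([0.564, -0.063, 0.058], 0.75)]
scene mark_edge [([0.563, -0.108, 0.071], 0.34)]
scene wedge [([0.372, 0.6, 0.024], 0.83), ([0.567, 0.226, 0.028], 0.81)]
scene lock_tip [([0.515, 
[... 428 characters left out ...]
 ,  0.        ,  0.        ,  0.        ]), 'position': array([-0.17764342, -0.61620668,  1.32393758]), 'attitude': array([-2.4183346 ,  0.0094587 , -0.76667027])}
side press [([0.527, -0.086, 0.075], 0.67)]
side bed [([0.51, -0.031, 0.069], 0.62)]
side foot [([0.513, -0.038, 0.066], 0.67), ([0.733, 0.085, 0.028], 0.55)]
side pointer [([0.511, -0.032, 0.068], 0.84)]
side mark_edge []
side wedge [([0.556, 0.222, 0.022], 0.82), ([0.405, 0.606, 0.031], 0.63), ([0.511, -0.035, 0.065], 0.52)]
side lock_tip [([0.734, 0.086, 0.025], 0.34)]
side weight [([0.732, 0.084, 0.024], 0.67), ([0.36, 0.112, 0.045], 0.45)]
side tin [([0.363, 0.112, 0.041], 0.81)]
side overhang [([0.529, -0.089, 0.068], 0.66)]
```

View pics/scene0.png

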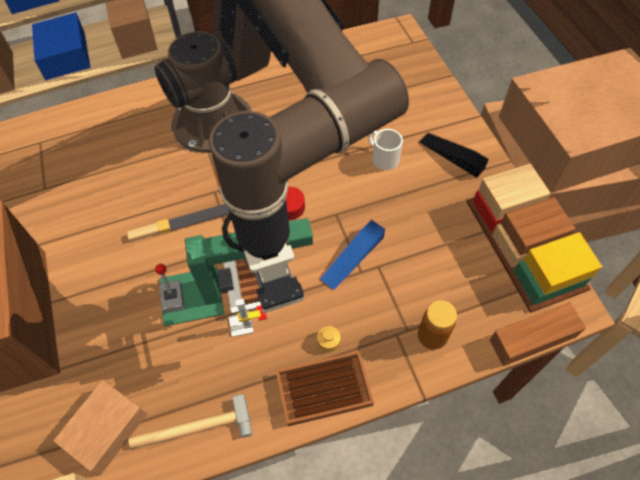

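View pics/side0.png

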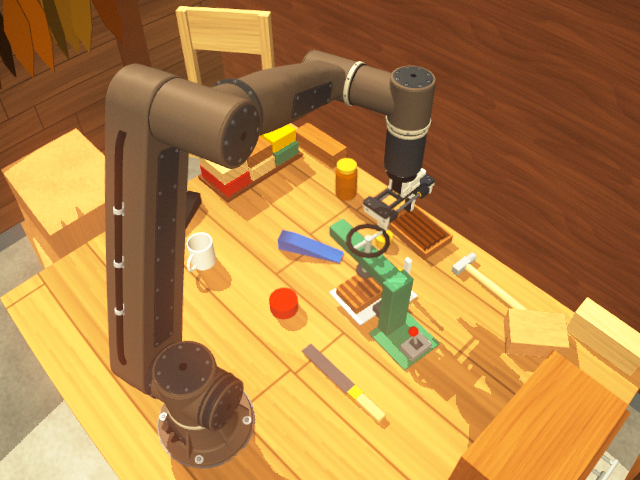

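The blue wedge (scene px 355,253; side px 310,247) is the one meant. The black one at scene px (453,153) is a look-alike. The rows can't tilt the tool, so I need the real gripper profile as well as the press and wedge poses from the point clouds.

```bash
cat > h.py <<'E'
from station import arm,cams,finder
import cv2,numpy as np
from scipy.spatial.transform import Rotation as Ro
from scipy.optimize import minimize,least_squares
def R(a): return Ro.from_euler('xyz',a).as_matrix()
def par(c):
    p=cams.camera_params(c);return p["intrinsics"],p["D"],p["position"],R(p["attitude"])
def cloud(c,im=None,d=None,P=None):
    P=P or par(c)
    if im is None: im,d=cams.grab_frame(c)
    K,D,t,M=P
    v,u=np.mgrid[:480,:640]
    n=cv2.undistortPoints(np.stack([u.ravel(),v.ravel()],1).astype(np.float64)[:,None],K,D).reshape(-1,2)
    X=np.c_[n,np.ones(len(n))]*d.reshape(-1,1)@M.T+t
    X[d.ravel()<=0]=np.nan
    return im,X.reshape(480,640,3)
def proj(c,X,P=None):
    K,D,t,M=P or par(c)
    return cv2.projectPoints((np.atleast_2d(X)-t)@M,np.zeros(3),np.zeros(3),K,D)[0].reshape(-1,2)
def hsv(im): return cv2.cvtColor(im,cv2.COLOR_RGB2HSV)
def tw(xy,pose): # press->world
    x,y,a=pose;c,s=np.cos(a),np.sin(a);xy=np.atleast_2d(xy);return np.c_[x+c*xy[:,0]-s*xy[:,1],y+s*xy[:,0]+c*xy[:,1]]
def wt(XY,pose):
    x,y,a=pose;c,s=np.cos(a),np.sin(a);d=np.atleast_2d(XY)[:,:2]-[x,y];return np.c_[c*d[:,0]+s*d[:,1],-s*d[:,0]+c*d[:,1]]
E
python3 - <<'E'
from h import *
s=arm.get_state();T=s['eef_pos'];Rt=R(s['ee_rot'])
for c in("side","scene"):
    im,X=cloud(c);H=hsv(im);Z=X[...,2]
    g=(H[...,0]>60)&(H[...,0]<95)&(H[...,1]>90)
    near=(np.abs(X[...,0]-.57)<.2)&(np.abs(X[...,1]+.1)<.3)
    m=g&near&(Z>.2)&(Z<.222);p=X[m]
    r=cv2.minAreaRect((p[:,:2]*1000).astype(np.float32));print(c,"armtop",m.sum(),r,np.median(p[:,2]))
    m2=g&near&(Z>0)&(Z<.015);p=X[m2]
    print("foot",m2.sum(),cv2.minAreaRect((p[:,:2]*1000).astype(np.float32)))
    b=(H[...,0]>100)&(H[...,0]<125)&(H[...,1]>120)&(Z>-.01)&(Z<.06)&(np.abs(X[...,0]-.56)<.15)&(np.abs(X[...,1]-.22)<.2)
    p=X[b];print("wedge",b.sum(),cv2.minAreaRect((p[:,:2]*1000).astype(np.float32)),np.nanmax(Z[b]))
    t=b&(Z>.038);p=X[t];print(" block",cv2.minAreaRect((p[:,:2]*1000).astype(np.float32)))
    L=(X-T)@Rt
    q=L[(np.abs(L[...,0])<.13)&(np.abs(L[...,1])<.13)&(L[...,2]>-.15)&(L[...,2]<.185)]
    for z in np.arange(-.1,.18,.015):
        a=q[(q[:,2]>=z)&(q[:,2]<z+.015)]
        if len(a)>5: print(" z%.3f"%z,len(a),np.round(np.r_[np.percentile(a[:,0],[1,99]),np.percentile(a[:,1],[1,99])],3))
    u=proj(c,T)[0].astype(int);cr=im[max(0,u[1]-90):u[1]+150,max(0,u[0]-120):u[0]+120]
    cv2.imwrite(f"pics/g_{c}.png",cv2.resize(cr,None,fx=2,fy=2)[:,:,::-1])
a,b=[cv2.imread(f"pics/g_{c}.png") for c in("side","scene")]
h=min(len(a),len(b));o=np.hstack([a[:h],b[:h]]);o=cv2.resize(o,None,fx=.83,fy=.83);print(o.shape);cv2.imwrite("pics/g.png",o)
E
```

```text
side armtop 420 ((540.5447998046875, -49.754615783691406), (202.22921752929688, 56.92729187011719), 83.18353271484375) 0.20842429805019358
foot 69 ((579.3051147460938, -184.16506958007812), (91.57182312011719, 25.276288986206055), 81.03679656982422)
wedge 152 ((593.7740478515625, 165.96536254882812), (45.969303131103516, 69.65853881835938), 29.60515785217285) 0.023255151262411067
 block ((0.0, 0.0), (0.0, 0.0), 0.0)
 z-0.100 207 [-0.028  0.049 -0.016  0.047]
 z-0.085 189 [-0.026  0.049 -0.019  0.048]
 z-0.070 202 [-0.028  0.048 -0.016  0.048]
 z-0.055 189 [-0.024  0.049 -0.018  0.048]
 z-0.040 188 [-0.031  0.049 -0.018  0.049]
 z-0.025 142 [-0.024  0.049 -0.017  0.048]
 z-0.010 46 [-0.014  0.039 -0.     0.04 ]
 z0.005 199 [-0.024  0.043 -0.047  0.038]
 z0.020 43 [ 0.012  0.042 -0.043  0.02 ]
 z0.035 92 [-0.02   0.029 -0.013  0.02 ]
 z0.050 129 [-0.018  0.03  -0.048  0.02 ]
 z0.065 745 [-0.034  0.042 -0.094  0.1  ]
 z0.080 276 [-0.034  0.043 -0.091  0.099]
 z0.095 277 [-0.032  0.043 -0.084  0.093]
 z0.110 59 [-0.035  0.041 -0.086  0.092]
 z0.125 14 [-0.003  0.015 -0.059 -0.04 ]
 z0.14
[... 600 characters left out ...]
320831298828)
 z-0.100 288 [-0.043  0.045 -0.045 -0.007]
 z-0.085 270 [-0.043  0.045 -0.045 -0.008]
 z-0.070 268 [-0.042  0.045 -0.045 -0.006]
 z-0.055 255 [-0.044  0.045 -0.046 -0.008]
 z-0.040 243 [-0.041  0.045 -0.045 -0.003]
 z-0.025 122 [-0.045  0.045 -0.045 -0.006]
 z-0.010 49 [-0.025  0.029 -0.037 -0.022]
 z0.005 627 [-0.039  0.038 -0.05  -0.013]
 z0.020 139 [-0.034  0.028 -0.05  -0.015]
 z0.035 104 [-0.022  0.022 -0.05  -0.038]
 z0.050 133 [-0.025  0.024 -0.08  -0.03 ]
 z0.065 1032 [-0.038  0.038 -0.095 -0.045]
 z0.080 204 [-0.039  0.039 -0.094 -0.012]
 z0.095 117 [-0.038  0.038 -0.089  0.051]
 z0.110 9 [-0.036  0.029 -0.086 -0.085]
 z0.140 149 [0.038 0.067 0.079 0.13 ]
(398, 797, 3)
```

View pics/g.png

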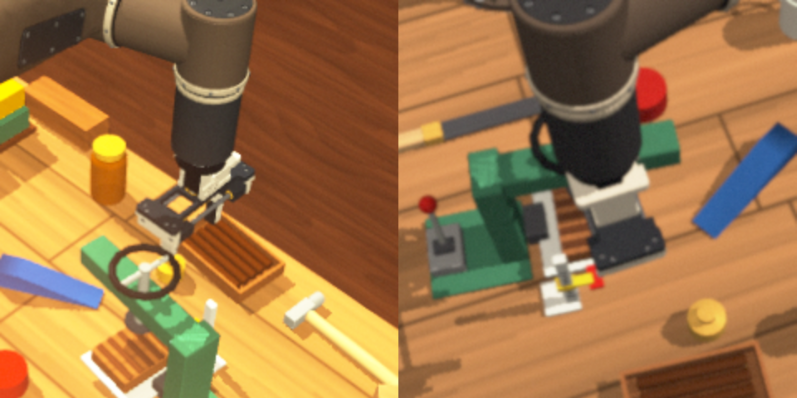

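>>> play_rows --targets '[[[-0.05,0,-0.03,0],[-0.1,0.03,-0.03,-8],[-0.15,0.06,-0.03,-16],[-0.2,0.09,-0.02,-24],[-0.25,0.12,0,-28.4]]]' --grip 0 --newtons 40

```text
t: 1.82
eef_pos: [0.554, 0.2515, 0.4055]
ee_rot: [-3.139, 0.0, -1.072]
force: [1.0, 0.7, 0.3]
width: 0.0875
```

```bash
python3 - <<'E'
from h import *
s=arm.get_state();print(s['t'],s['eef_pos'],s['ee_rot'],s['width'])
P=par("wrist");im,X=cloud("wrist",P=P);cv2.imwrite("pics/w1.png",im[:,:,::-1])
H=hsv(im);Z=X[...,2]
b=(H[...,0]>100)&(H[...,0]<125)&(H[...,1]>120)&(Z>-.01)&(Z<.06)
print("wedge",cv2.minAreaRect((X[b][:,:2]*1000).astype(np.float32)),b.sum(),np.percentile(Z[b],[1,99]))
im,X=cloud("scene");H=hsv(im);Z=X[...,2]
b=(H[...,0]>100)&(H[...,0]<125)&(H[...,1]>120)&(Z>-.01)&(Z<.06)&(abs(X[...,0]-.56)<.15)&(abs(X[...,1]-.22)<.2)
print("wedge sc",cv2.minAreaRect((X[b][:,:2]*1000).astype(np.float32)))
# press: scene view with arm away
g=(H[...,0]>60)&(H[...,0]<95)&(H[...,1]>90)&(abs(X[...,0]-.56)<.15)&(abs(X[...,1]+.05)<.25)
for lo,hi in((.203,.217),(.003,.013)):
    m=g&(Z>lo)&(Z<hi);print(lo,cv2.minAreaRect((X[m][:,:2]*1000).astype(np.float32)),m.sum())
pose=(.555,-.002,-.133)
for n,p in(("point",(108,-22,40)),("mark",(108,-25,60))):
    w=np.r_[tw(np.array(p[:2])/1000,pose)[0],p[2]/1000];u=proj("scene",w)[0];print(n,w,u)
u=u.astype(int);cv2.imwrite("pics/mk.png",cv2.resize(im[u[1]-60:u[1]+60,u[0]-70:u[0]+70],None,fx=4,fy=4,interpolation=2)[:,:,::-1])
print("origin crop",u-[70,60])
E
python3 -c "
import cv2,numpy as np
a=cv2.resize(cv2.imread('pics/w1.png'),(480,360));b=cv2.imread('pics/mk.png');b=cv2.resize(b,(320,274));o=np.zeros((360,800,3),np.uint8);o[:,:480]=a;o[:274,480:]=b;cv2.imwrite('pics/c1.png',o)"
```

```text
1.825 [0.55402442 0.25150831 0.40548104] [-3.13898844e+00  3.30378386e-04 -1.07163422e+00] 0.08745312579139476
wedge ((565.0675659179688, 221.4112548828125), (42.428138732910156, 191.93460083007812), 29.261688232421875) 9694 [0.00549684 0.04341584]
wedge sc ((566.6341552734375, 220.26632690429688), (44.83430480957031, 191.68902587890625), 28.82139778137207)
0.203 ((548.1190185546875, -17.042190551757812), (265.1781311035156, 65.80209350585938), 85.76512145996094) 2019
0.003 ((530.7954711914062, -181.85853576660156), (139.22837829589844, 127.65043640136719), 82.1092529296875) 1219
point [ 0.65912882 -0.0381274   0.04      ] [261.61939735 318.14000183]
mark [ 0.658731  -0.0411009  0.06     ] [259.36713808 314.9431938 ]
origin crop [189 254]
```

View pics/c1.png

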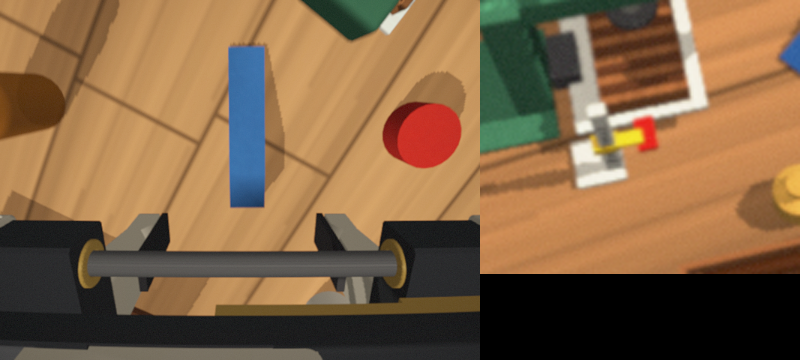

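The wrist view shows the blue wedge lying between the fingers, with its tip towards the press and no other blue thing in reach. Now I descend and grip.

>>> play_rows --targets '[[[-0.052,0.0055,0.02,-0.6],[-0.0525,0.0055,0.08,-0.6],[-0.0525,0.0055,0.14,-0.6],[-0.0525,0.0055,0.19,-0.6],[-0.0525,0.0055,0.2215,-0.6]]]'

```text
t: 2.55
eef_pos: [0.5249, 0.2928, 0.1807]
ee_rot: [3.139, -0.001, -1.065]
force: [0.0, -0.1, 0.8]
width: 0.0874
```

>>> play_rows --targets '[[[0,0,0,0],[0,0,0,0],[0,0,0,0],[0,0,0,0],[0,0,0,0]]]' --grip 255

```text
t: 3.18
eef_pos: [0.5252, 0.2936, 0.1837]
ee_rot: [-3.141, 0.0, -1.065]
force: [-2.0, -1.2, 4.6]
width: 0.0438
```

Run:
```python
from h import *
s=arm.get_state();print(s)
im,X=cloud("scene");H=hsv(im);Z=X[...,2]
near=(abs(X[...,0]-.66)<.05)&(abs(X[...,1]+.04)<.06)&(Z>.02)&(Z<.1)
y=near&(H[...,0]>22)&(H[...,0]<34)&(H[...,1]>150)
r=near&((H[...,0]<6)|(H[...,0]>174))&(H[...,1]>150)
for n,m in(("yel",y),("red",r)): p=X[m];print(n,m.sum(),np.round(np.percentile(p,[5,50,95],axis=0),4).tolist())
# press edges fit: points of green arm top & foot plate as filled boxes in press frame, by scene+side
from scipy.optimize import differential_evolution
def pts(c,im,X):
    H=hsv(im);Z=X[...,2];g=(H[...,0]>60)&(H[...,0]<95)&(H[...,1]>90)&(abs(X[...,0]-.56)<.16)&(abs(X[...,1]+.05)<.25)
    return X[g&(Z>.205)&(Z<.216)],X[g&(Z>.004)&(Z<.013)]
A,F=pts("scene",im,X);im2,X2=cloud("side");A2,F2=pts("side",im2,X2)
def box(xy,x0,x1,y0,y1): # squared outside distance
    return np.maximum(0,np.maximum(x0-xy[:,0],xy[:,0]-x1))**2+np.maximum(0,np.maximum(y0-xy[:,1],xy[:,1]-y1))**2
def cost(q,AA,FF):
    f=lambda P,*b:np.mean(np.sqrt(box(wt(P,q),*b)))
    a=wt(AA,q);am=np.sqrt(np.minimum(box(a,-.025,.025,-.15,.12),box(a,-.035,.035,-.15,-.11))).mean()
    return am+f(FF,-.065,.065,-.255,-.11)
for n,AA,FF in(("scene",A,F),("side",A2,F2),("both",np.r_[A,A2],np.r_[F,F2])):
    o=differential_evolution(cost,[(.5,.6),(-.05,.05),(-.4,.1)],args=(AA,FF),seed=1,maxiter=60,popsize=10);print(n,len(AA),len(FF),o.x,o.fun)
```

```text
{'t': 3.175, 'q': array([ 8.34108798e-01,  4.64722595e-01, -4.00804172e-01, -2.50328400e-05,
       -7.04534457e-01, -3.27991679e-01]), 'qd': array([ 0.00082253, -0.0013404 ,  0.00152211, -0.00054272, -0.00825402,
       -0.00120356]), 'joint_efforts': array([-1.96118765e-01, -5.67002535e+01,  2.03073710e+01,  4.88026991e+00,
        3.02891750e-01,  3.98978381e-02]), 'eef_pos': array([0.52520531, 0.29355556, 0.18365169]), 'ee_rot': array([-3.14090197e+00,  2.52169903e-04, -1.06469819e+00]), 'force': array([-2.00344238, -1.16318993,  4.63100679]), 'moment': array([-0.05693937,  0.62128421, -0.07853861]), 'width': 0.043768458706459484}
yel 91 [[0.646, -0.0846, 0.06], [0.6554, -0.0575, 0.0644], [0.66, -0.0424, 0.0695]]
red 82 [[0.6301, -0.0415, 0.0391], [0.6463, -0.0326, 0.0431], [0.6616, -0.0259, 0.0473]]
scene 1993 1184 [ 5.54430224e-01 -2.54824720e-04 -1.26668637e-01] 0.0
side 571 69 [ 0.54954457 -0.00485717 -0.12357941] 0.0
both 2564 1253 [ 0.55361522 -0.00163439 -0.12637173] 2.5432039923069246e-06
```

>>> play_rows --targets '[[[0,0,-0.02,0],[0.015,-0.008,-0.02,9],[0.035,-0.015,-0.02,18],[0.055,-0.022,-0.02,27],[0.0703,-0.0294,-0.02,36.2]]]'

```text
t: 3.9
eef_pos: [0.5853, 0.2456, 0.2028]
ee_rot: [3.141, -0.0, -1.702]
force: [-0.0, -0.2, -1.9]
width: 0.0436
```

>>> play_rows --targets '[[[0,0,0,0],[0,0,0.012,0],[0,0,0.018,0],[0,0,0.018,0]]]'

```text
t: 4.4
eef_pos: [0.5845, 0.2466, 0.1844]
ee_rot: [3.141, -0.001, -1.695]
force: [-0.9, -0.6, -1.2]
width: 0.0436
```

Run:
```python
from h import *
s=arm.get_state();print(s['t'],s['eef_pos'],s['ee_rot'],s['width'],s['force'])
q=(.5536,-.0016,-.126)
print("tcp in press",wt(s['eef_pos'],q))
for c in("scene","wrist","side"):
    im,X=cloud(c);H=hsv(im);Z=X[...,2]
    b=(H[...,0]>100)&(H[...,0]<125)&(H[...,1]>120)&(Z>-.01)&(Z<.06)&(abs(X[...,0]-.56)<.12)&(abs(X[...,1]-.18)<.17)
    p=X[b];r=cv2.minAreaRect((wt(p,q)*1000).astype(np.float32));print(c,b.sum(),r,np.round(np.percentile(Z[b],[1,99]),3))
    cv2.imwrite(f"pics/p_{c}.png",im[:,:,::-1])
a=cv2.imread("pics/p_wrist.png");b=cv2.imread("pics/p_scene.png")[150:390,120:440]
a=cv2.resize(a,(400,300));b=cv2.resize(b,(400,300));cv2.imwrite("pics/c2.png",np.hstack([a,b]))
```

```text
4.4 [0.5844628  0.24664628 0.18438458] [ 3.14078815e+00 -8.24032972e-04 -1.69484236e+00] 0.043640102653624085 [-0.9454118  -0.63654737 -1.18916248]
tcp in press [[-0.0005782   0.25015674]]
scene 1133 ((-1.100830078125, 148.8160400390625), (153.06834411621094, 45.20956039428711), 89.44209289550781) [0.005 0.046]
wrist 44810 ((0.7201423645019531, 197.89279174804688), (49.17401885986328, 132.84326171875), 0.3536789119243622) [0.021 0.044]
side 160 ((-2.2116336822509766, 154.55718994140625), (44.5614128112793, 178.02096557617188), 0.21582739055156708) [0.001 0.046]
```

View pics/c2.png

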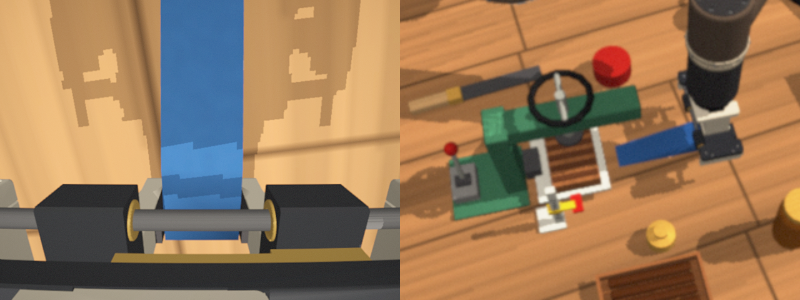

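>>> play_rows --targets '[[[0.02,0,0,0],[0.04,0,0,0],[0.06,0,0,0],[0.075,0,0,0],[0.075,0,0,0]]]'

```text
t: 5.18
eef_pos: [0.5754, 0.1704, 0.1851]
ee_rot: [3.141, 0.0, -1.698]
force: [0.5, -0.7, -4.9]
width: 0.0439
```

>>> play_rows --targets '[[[0,0,0,0],[0,0,0,0],[0,0,0,0],[-0.01,0,0,0],[-0.04,0,0,0]]]' --grip 0 --newtons 60

```text
t: 5.8
eef_pos: [0.5807, 0.2121, 0.1853]
ee_rot: [3.141, -0.0, -1.698]
force: [0.4, 0.1, -0.1]
width: 0.0856
```

>>> play_rows --targets '[[[-0.03,0,0,0],[-0.06,0,0,-10],[-0.06,0,0,-20.5],[-0.06,0,0,-31],[-0.06,0,0,-41]]]'

```text
t: 6.42
eef_pos: [0.5881, 0.2734, 0.1849]
ee_rot: [-3.141, -0.0, -0.973]
force: [-0.1, 1.3, -0.3]
width: 0.0874
```

Run:
```python
from h import *
s=arm.get_state();print(s['t'],s['eef_pos'],s['ee_rot'],s['width'],s['force'],s['q'])
q=(.5536,-.0016,-.126)
print("tcp in press",wt(s['eef_pos'],q))
for c in("scene","side"):
    im,X=cloud(c);H=hsv(im);Z=X[...,2]
    b=(H[...,0]>100)&(H[...,0]<125)&(H[...,1]>120)&(Z>-.01)&(Z<.06)&(abs(X[...,0]-.56)<.12)&(abs(X[...,1]-.13)<.17)
    p=X[b];r=cv2.minAreaRect((wt(p,q)*1000).astype(np.float32));w=wt(p,q)*1000;print(c,b.sum(),r,np.percentile(w,[1,99],axis=0))
```

```text
6.425 [0.58809207 0.27343041 0.18493103] [-3.14149155e+00 -3.28927942e-05 -9.73424301e-01] 0.08740888733056329 [-0.14511106  1.26782496 -0.26493486] [ 7.35454169e-01  5.21414718e-01 -2.88003452e-01  6.73991063e-05
 -7.61282549e-01 -1.38130933e-01]
tcp in press [[-0.00034358  0.27718461]]
scene 1152 ((0.3047351837158203, 116.98796081542969), (45.06022644042969, 138.57571411132812), 0.21876828372478485) [[-20.12883281  49.2525916 ]
 [ 21.99281857 184.31816799]]
side 95 ((5.257552623748779, 95.84669494628906), (25.054351806640625, 78.70708465576172), 1.8516942262649536) [[ -5.49308434  56.36359761]
 [ 18.42888724 130.15939906]]
```

>>> play_rows --targets '[[[0,0,0,-10],[0,0,0,-20],[0,0,0,-30],[0,0,0,-40],[0,0,0,-48.5]]]'

```text
t: 7.15
eef_pos: [0.5881, 0.2724, 0.1851]
ee_rot: [-3.142, -0.0, -0.133]
force: [-0.5, -0.3, 0.1]
width: 0.088
```

>>> play_rows --targets '[[[0,0.01,0,0],[0,0.02,0,0],[0,0.03,0,0],[0,0.04,0,0],[0,0.05,0,0]]]'

```text
t: 7.78
eef_pos: [0.5825, 0.2231, 0.1862]
ee_rot: [-3.136, -0.004, -0.137]
force: [1.6, 10.3, -1.3]
width: 0.0878
```

```bash
cat > m.py <<'E'
from h import *
s=arm.get_state();print(s['t'],s['eef_pos'],s['ee_rot'],s['width'],s['force'])
q=(.5536,-.0016,-.126)
print("tcp in press",wt(s['eef_pos'],q))
im,X=cloud("scene");H=hsv(im);Z=X[...,2]
b=(H[...,0]>100)&(H[...,0]<125)&(H[...,1]>120)&(Z>-.01)&(Z<.06)&(abs(X[...,0]-.56)<.12)&(abs(X[...,1]-.13)<.17)
p=X[b];w=wt(p,q)*1000;print("wedge",b.sum(),cv2.minAreaRect(w.astype(np.float32)),np.percentile(w,[1,99],axis=0).round(1).tolist())
near=(abs(X[...,0]-.65)<.06)&(abs(X[...,1]+.04)<.06)&(Z>.02)&(Z<.1)
y=near&(H[...,0]>22)&(H[...,0]<34)&(H[...,1]>150)
r=near&((H[...,0]<6)|(H[...,0]>174))&(H[...,1]>150)
for n,m in(("yel",y),("red",r)): p=np.c_[wt(X[m],q),Z[m]]*1000;print(n,m.sum(),np.round(np.percentile(p,[5,50,95],axis=0),1).tolist())
cv2.imwrite("pics/last.png",im[:,:,::-1])
E
python3 m.py
```

```text
7.775 [0.58252012 0.22310968 0.18622112] [-3.13638403 -0.00408676 -0.13662815] 0.08779675145945125 [ 1.55084076 10.27485048 -1.28123961]
tcp in press [[0.0004523  0.22656259]]
wedge 831 ((2.0091075897216797, 105.03474426269531), (114.93672180175781, 44.44472122192383), 89.59228515625) [[-18.2, 48.9], [22.9, 159.9]]
yel 89 [[99.4, -69.9, 59.7], [107.8, -42.6, 64.5], [114.1, -27.7, 69.4]]
red 82 [[81.0, -28.5, 47.9], [92.8, -19.1, 51.0], [112.2, -13.4, 53.6]]
```

>>> play_rows --targets '[[[0,0.008,0,-0.3],[0,0.016,0,-0.5],[0,0.024,0,-0.5],[0,0.032,0,-0.5]]]'

```text
t: 8.32
eef_pos: [0.5781, 0.1913, 0.1859]
ee_rot: [-3.137, -0.004, -0.128]
force: [1.2, 9.2, -3.2]
width: 0.0877
```

```bash
python3 m.py
python3 - <<'E'
from h import *
im=cv2.imread("pics/last.png")
# world position of pointer blade -> crop
cv2.imwrite("pics/c3.png",np.hstack([cv2.resize(im[290:340,220:286],(400,300),interpolation=2),cv2.resize(im[180:330,160:360],(400,300))]))
E
```

```text
8.325 [0.57809711 0.19126351 0.18591445] [-3.13702389 -0.00369509 -0.12799455] 0.08770606405089856 [ 1.1960233   9.24253845 -3.20287264]
tcp in press [[6.63524781e-05 1.94413054e-01]]
wedge 573 ((1.7933273315429688, 88.77985382080078), (44.61445236206055, 82.5096206665039), 0.33305227756500244) [[-17.6, 48.3], [23.3, 128.6]]
yel 94 [[99.2, -70.7, 59.2], [108.3, -42.9, 64.5], [113.7, -27.9, 69.1]]
red 82 [[80.5, -30.0, 55.4], [91.3, -19.5, 58.7], [109.9, -13.2, 62.5]]
```

View pics/c3.png

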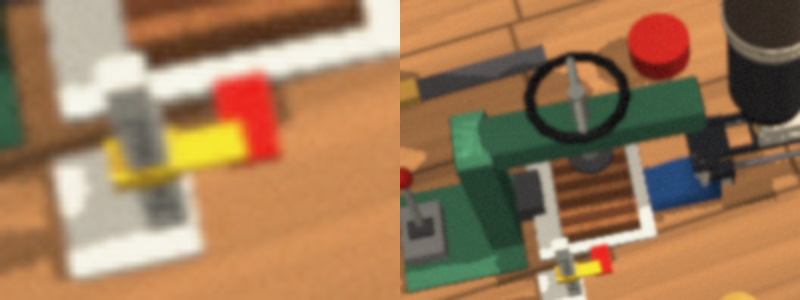

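```bash
cat > z.py <<'E'
from h import *
q=(.5536,-.0016,-.126)
a=[];b=[]
for k in range(5):
    im,X=cloud("scene");H=hsv(im);Z=X[...,2];W=wt(X.reshape(-1,3),q).reshape(480,640,2)*1000
    near=(Z>.02)&(Z<.1)&(abs(W[...,0]-105)<30)
    y=near&(H[...,0]>22)&(H[...,0]<34)&(H[...,1]>170)&(W[...,1]>-55)&(W[...,1]<-26)&(H[...,2]>180)
    r=near&((H[...,0]<6)|(H[...,0]>174))&(H[...,1]>170)&(W[...,1]>-45)&(W[...,1]<0)&(H[...,2]>150)
    a.append(Z[y]*1000);b.append(Z[r]*1000)
    if k==0: print(np.c_[W[y],Z[y]*1000].round(1)[::3].tolist(),"\n",np.c_[W[r],Z[r]*1000].round(1)[::3].tolist())
A=np.concatenate(a);B=np.concatenate(b);print("yellow",len(A),np.median(A),A.std(),"red",len(B),np.median(B),B.std(),"to go",np.median(A)-np.median(B),np.mean(A)-np.mean(B))
E
python3 z.py
```

```text
[[100.4, -38.1, 68.4], [101.5, -31.5, 67.6], [99.5, -49.6, 66.4], [99.9, -43.1, 64.1], [100.7, -36.6, 62.5], [102.1, -29.9, 62.4], [101.8, -47.9, 65.2], [102.6, -41.3, 63.6], [105.8, -34.5, 67.5], [105.2, -28.1, 62.9], [104.5, -46.1, 64.6], [106.6, -39.4, 66.1], [106.3, -32.9, 62.2], [110.5, -26.1, 68.3], [107.0, -44.3, 63.8], [107.8, -37.7, 62.3], [111.1, -31.0, 66.5], [110.1, -51.0, 68.6], [107.7, -44.9, 60.0], [112.3, -37.9, 67.1], [111.3, -31.6, 61.4], [113.3, -49.1, 69.4], [111.2, -43.0, 61.4], [114.2, -53.9, 68.1]] 
 [[78.4, -22.1, 56.5], [83.0, -15.2, 63.3], [81.5, -26.9, 60.0], [82.8, -20.2, 59.6], [85.0, -13.5, 61.1], [84.3, -25.0, 59.8], [84.1, -18.5, 56.1], [83.8, -32.3, 56.5], [84.6, -25.6, 55.1], [88.8, -18.7, 61.0], [87.4, -30.4, 57.9], [88.1, -23.7, 56.2], [93.1, -16.8, 63.8], [88.6, -30.9, 55.4], [91.3, -21.9, 56.9], [93.8, -15.2, 59.0], [95.8, -22.2, 61.4], [97.1, -15.5, 61.0], [100.0, -18.1, 63.0], [99.3, -20.9, 57.2], [101.0, -14.2, 57.7], [101.2, -17.0, 53.8], [104.9, -19.5, 57.9], [107.3, -12.8, 60.0], [109.4, -15.4, 60.3], [110.8, -18.0, 59.1], [111.5, -20.7, 56.5]]
yellow 360 64.3815231896927 2.6078728526801225 red 402 59.41221458939205 2.47647216608633 to go 4.96930860030065 5.1823110151100735
```

>>> play_rows --targets '[[[0,0.005,0,0],[0,0.01,0,0],[0,0.015,0,0],[0,0.015,0,0]]]'

```text
t: 9.12
eef_pos: [0.576, 0.1758, 0.1856]
ee_rot: [-3.138, -0.003, -0.128]
force: [2.0, 6.7, -3.5]
width: 0.0877
```

```bash
python3 m.py;python3 z.py|tail -1
python3 - <<'E'
from h import *
im,X=cloud("side");q=(.5536,-.0016,-.126)
w=np.r_[tw([[.108,-.023]],q)[0],.06];u=proj("side",w)[0].astype(int);print(u)
a=cv2.resize(im[u[1]-24:u[1]+24,u[0]-32:u[0]+32,::-1],(400,300),interpolation=2)
b=cv2.imread("pics/last.png");b=cv2.resize(b[290:335,225:285],(400,300),interpolation=2)
cv2.imwrite("pics/c4.png",np.hstack([a,b]))
E
```

```text
9.125 [0.57597145 0.17578251 0.18563889] [-3.13829411e+00 -2.74752334e-03 -1.28456179e-01] 0.08768910692402697 [ 2.01873601  6.69223892 -3.5111552 ]
tcp in press [[-9.70054881e-05  1.78787664e-01]]
wedge 430 ((2.7856597900390625, 80.53507995605469), (65.5336685180664, 43.07487106323242), 89.75102233886719) [[-17.0, 48.3], [23.5, 112.9]]
yel 92 [[98.5, -70.8, 60.7], [107.8, -42.6, 64.2], [113.5, -27.8, 69.1]]
red 89 [[81.0, -30.5, 59.5], [90.8, -19.5, 63.2], [109.9, -13.1, 66.5]]
yellow 358 64.65969544494055 2.6901877214739875 red 423 63.090637468812496 2.3022251372512086 to go 1.5690579761280574 1.5824652585979848
[396 268]
```

View pics/c4.png

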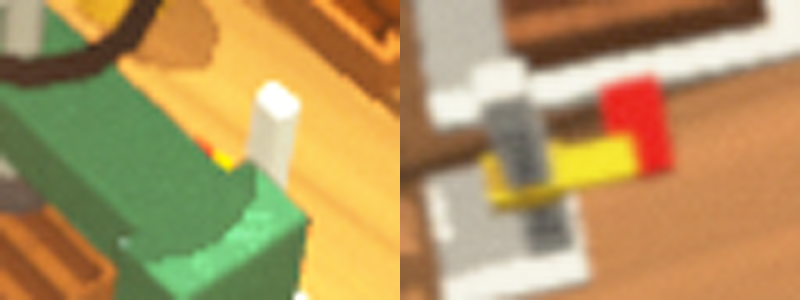

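>>> play_rows --targets '[[[0,0.003,0,0],[0,0.005,0,0],[0,0.005,0,0]]]'

```text
t: 9.85
eef_pos: [0.5754, 0.1711, 0.1856]
ee_rot: [-3.138, -0.003, -0.128]
force: [2.0, 8.0, -2.6]
width: 0.0879
```

```bash
sed -i 's/>-55)/>-46)/' z.py; python3 z.py|tail -1; python3 z.py|tail -1; python3 m.py
python3 - <<'E'
from h import *
s=arm.get_state();P=cams.camera_params("wrist");Rt=R(s['ee_rot']);print("cam in tool",(P['position']-s['eef_pos'])@Rt, (R(P['attitude'])[:,2])@Rt, (R(P['attitude'])[:,0])@Rt)
E
```

```text
yellow 266 64.06762973363966 2.5387293441186256 red 427 64.22799659998546 2.4511369026154926 to go -0.16036686634579667 -0.12129355130733188
yellow 266 64.10924249068673 2.638616426534019 red 429 64.04982529780656 2.1979261470215294 to go 0.05941719288016145 0.04383501161160552
10.35 [0.57539737 0.17111449 0.18557664] [-3.1381966e+00 -2.8298941e-03 -1.2822326e-01] 0.08746217396607607 [ 1.01229685  7.92449857 -3.81591623]
tcp in press [[-7.99142320e-05  1.74084508e-01]]
wedge 386 ((3.268169403076172, 78.21977233886719), (45.192237854003906, 61.20331573486328), 0.1850946694612503) [[-17.3, 48.0], [23.7, 108.0]]
yel 92 [[99.0, -70.9, 60.2], [108.1, -42.8, 64.9], [113.9, -27.9, 69.4]]
red 89 [[80.3, -30.3, 59.7], [91.8, -19.5, 64.3], [110.6, -12.9, 67.7]]
cam in tool [0.0813741  0.00047822 0.02032138] [-2.97749664e-01 -2.28217178e-04  9.54643957e-01] [3.32435374e-04 9.99999886e-01 3.42745241e-04]
```

>>> play_rows --targets '[[[0,-0.02,0,0],[0,-0.06,0,0],[0.03,-0.1,-0.05,0],[0.08,-0.1,-0.1,0],[0.117,-0.08,-0.16,0]]]'

```text
t: 11.02
eef_pos: [0.689, 0.2433, 0.3259]
ee_rot: [3.141, 0.001, -0.125]
force: [0.9, 0.2, -0.3]
width: 0.0876
```

>>> play_rows --targets '[[[0,0.05,-0.03,0],[0,0.1,-0.03,0],[0,0.15,-0.03,0],[0,0.2,-0.03,0],[0,0.25,-0.03,0]]]'

```text
t: 11.65
eef_pos: [0.6564, -0.0074, 0.3552]
ee_rot: [3.141, 0.0, -0.127]
force: [0.6, -0.3, -0.3]
width: 0.0874
```

```bash
python3 z.py|tail -1
cat > wz.py <<'E'
from h import *
s=arm.get_state();q=(.5536,-.0016,-.126);print(s['t'],s['eef_pos'],s['ee_rot'],wt(s['eef_pos'],q))
A=[];B=[]
for k in range(4):
    P=par("wrist");im,X=cloud("wrist",P=P);H=hsv(im);Z=X[...,2];W=wt(X.reshape(-1,3),q).reshape(480,640,2)*1000
    near=(Z>.02)&(Z<.1)&(abs(W[...,0]-105)<30)
    y=near&(H[...,0]>22)&(H[...,0]<34)&(H[...,1]>150)&(W[...,1]>-46)&(W[...,1]<-20)
    r=near&((H[...,0]<6)|(H[...,0]>174))&(H[...,1]>150)&(W[...,1]>-45)&(W[...,1]<0)
    A.append(Z[y]*1000);B.append(Z[r]*1000)
A=np.concatenate(A);B=np.concatenate(B);print(len(A),np.percentile(A,[5,25,50,75,95]).round(1),"red",len(B),np.percentile(B,[5,25,50,75,95]).round(1))
v,u=np.nonzero(y|r);print(u.mean(),v.mean())
cv2.imwrite("pics/wp.png",np.hstack([cv2.resize(im,(400,300)),cv2.resize(im[max(0,int(v.mean())-60):int(v.mean())+60,max(0,int(u.mean())-80):int(u.mean())+80],(400,300),interpolation=2)])[:,:,::-1])
E
python3 wz.py
```

```text
yellow 271 64.23302153441756 2.4247666300300503 red 427 64.22559718092491 2.3344758445797247 to go 0.007424353492652358 -0.041692020509756844
11.9 [ 0.65683277 -0.00617519  0.35518328] [ 3.14149199e+00  2.63421149e-05 -1.27316605e-01] [[0.10298934 0.00843401]]
2093 [61.6 62.4 62.9 63.3 64. ] red 4057 [61.4 62.1 62.6 63.  63.7]
370.4426981008513 235.66470203012443
```

View pics/wp.png

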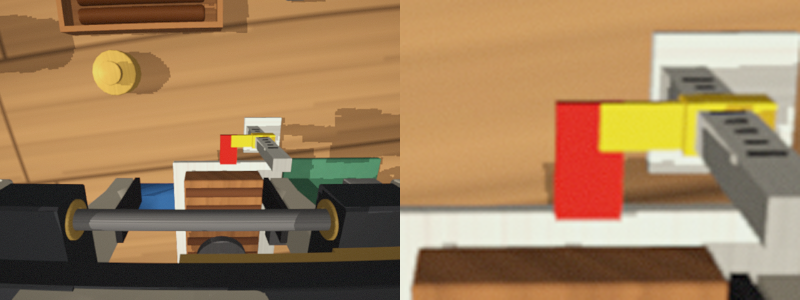

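>>> play_rows --targets '[[[0,0.05,0,0],[0,0.1,0,0],[0,0.15,0,10],[0,0.2,0,20],[0,0.233,0,30]]]' --grip 255

```text
t: 12.72
eef_pos: [0.6275, -0.2386, 0.355]
ee_rot: [3.141, 0.0, -0.655]
force: [-0.9, -0.5, -1.2]
width: 0.0431
```

>>> play_rows --targets '[[[-0.0346,0.02,0,10],[-0.0693,0.04,0,20],[-0.104,0.06,0,30],[-0.1386,0.08,0,40],[-0.1758,0.1015,0,50]]]'

```text
t: 13.35
eef_pos: [0.4254, -0.2112, 0.3551]
ee_rot: [-3.141, -0.0, -1.527]
force: [0.2, -0.0, 0.0]
width: 0.0008
```

```bash
cat > l.py <<'E'
from h import *
s=arm.get_state();q=(.5536,-.0016,-.126);print(s['t'],s['eef_pos'],s['ee_rot'],wt(s['eef_pos'],q),s['width'],s['force'])
for c in("scene","side"):
    im,X=cloud(c);H=hsv(im);Z=X[...,2];W=wt(X.reshape(-1,3),q).reshape(480,640,2)*1000
    r=((H[...,0]<6)|(H[...,0]>174))&(H[...,1]>150)&(Z>.08)&(Z<.15)&(abs(W[...,0])<90)&(abs(W[...,1]+225)<50)
    print(c,r.sum(),np.median(W[r],axis=0),np.percentile(Z[r],[5,50,95]) if r.any() else 0)
    cv2.imwrite(f"pics/l_{c}.png",im[:,:,::-1])
E
python3 l.py
```

```text
13.35 [ 0.42539265 -0.21124975  0.35508526] [-3.14142882e+00 -1.13167154e-04 -1.52664544e+00] [[-0.10084495 -0.22409917]] 0.0008190877961769986 [ 0.24521607 -0.00483521  0.04453922]
scene 75 [ -18.70536145 -222.93220608] [0.11862304 0.12698762 0.13239847]
side 67 [ -27.82515736 -232.07749846] [0.11348511 0.12296169 0.12901588]
```

>>> play_rows --targets '[[[0,0,0.03,5],[0,0,0.06,9.7],[0,0,0.077,9.7]]]'

```text
t: 13.82
eef_pos: [0.4265, -0.2114, 0.2769]
ee_rot: [3.14, 0.0, -1.69]
force: [0.2, 0.7, -0.5]
width: 0.0005
```

>>> play_rows --targets '[[[0,-0.025,0,0],[0,-0.05,0,0],[0,-0.07,0,0],[0,-0.09,0,0],[0,-0.105,0,0]]]'

```text
t: 14.45
eef_pos: [0.5316, -0.2241, 0.2777]
ee_rot: [3.141, -0.0, -1.69]
force: [-0.9, 0.2, -0.1]
width: 0.0004
```

```bash
python3 l.py
```

```text
14.45 [ 0.5316022  -0.22412133  0.27765928] [ 3.14073505e+00 -1.62715526e-05 -1.68966831e+00] [[ 0.00614015 -0.22352168]] 0.00041978909801337097 [-0.8778258   0.18036834 -0.10386615]
scene 0 [nan nan] 0
side 0 [nan nan] 0
  return _methods._mean(a, axis=axis, dtype=dtype,
  ret = um.true_divide(
```

Ball is hidden behind the gripper, and a light force shows it is being pushed. I continue in small steps until the stop shows in the force.

>>> play_rows --targets '[[[0,-0.005,0,0],[0,-0.01,0,0],[0,-0.012,0,0]]]'

```text
t: 14.92
eef_pos: [0.5413, -0.226, 0.2779]
ee_rot: [3.139, 0.0, -1.691]
force: [-8.4, 2.3, 4.6]
width: 0.0004
```

>>> play_rows --targets '[[[0,-0.003,0,0],[0,-0.005,0,0],[0,-0.005,0,0]]]'

```text
t: 15.3
eef_pos: [0.5431, -0.2263, 0.2777]
ee_rot: [3.131, 0.0, -1.692]
force: [-18.3, 6.3, 14.5]
width: 0.0005
```

>>> play_rows --targets '[[[0,0.03,0,0],[0,0.08,0,0],[0,0.1,-0.05,0],[0,0.1,-0.1,0],[0,0.1,-0.14,0]]]'

```text
t: 15.92
eef_pos: [0.4476, -0.2147, 0.4211]
ee_rot: [-3.138, -0.0, -1.691]
force: [0.8, -0.0, -0.0]
width: 0.0008
```

```bash
python3 l.py; python3 z.py|tail -1
python3 - <<'E'
from h import *
a=cv2.imread("pics/l_scene.png")[150:390,120:440];b=cv2.imread("pics/l_side.png")[200:380,260:500]
cv2.imwrite("pics/f.png",np.hstack([cv2.resize(a,(400,300)),cv2.resize(b,(400,300))]))
for n in("weight","tin"): print(n,[(np.round(r["xyz"],3).tolist(),round(r["score"],2)) for r in finder.find_in("scene",n)])
E
```

```text
15.925 [ 0.44762317 -0.21470011  0.42105929] [-3.13787834e+00 -1.66472641e-04 -1.69102055e+00] [[-0.07835707 -0.22472854]] 0.0007536807513549956 [ 0.84287389 -0.04362899 -0.02498324]
scene 101 [  45.91818914 -222.76082459] [0.11172918 0.11854431 0.12359704]
side 49 [  38.49321207 -231.02844305] [0.10708931 0.11391343 0.11980247]
yellow 269 64.32595322606826 2.4332708439805573 red 434 63.92295163164885 2.4526027347707897 to go 0.40300159441941474 0.34411108620122377
weight [([0.761, 0.087, 0.03], 0.75)]
tin [([0.38, 0.117, 0.047], 0.56)]
```

View pics/f.png

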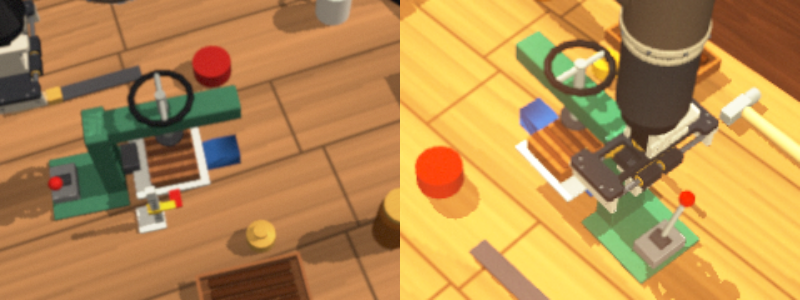

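```bash
python3 -c "
from station import job_done;print(job_done())"
```

```text
the job is handed in; nothing more can be done
None
```

The press bed now rests on the blue wedge with the red pointer level with the yellow mark, and the lock lever is fully over, away from the robot. I handed the job in at about 16.5 s; no verdict was reported.

**Wedge:** I gripped it across the block, laid it at the open end and slid it in, holding it until the tip was under the bed. The moves can't lean the gripper back, so I let go and pushed the thick end with the outside of one open finger, the gripper's body staying low under the arm. The push took up to about 10 N, and I then backed the finger off.

**Lever:** I pushed it over with the closed fingers until it met its stop at about 18 N, then backed off and raised the gripper clear.

**Last checks:**
- **Pointer and mark:** the close wrist view after letting go put the pointer 0.3 mm below the mark (62.6 against 62.9 mm). The scene camera's last reading put it 0.4 mm below, after readings within about 0.2 mm just before; these readings are noisy.
- **Lever ball:** the cameras put it at 38 to 46 mm on the far side; fully over is 43 mm.
- **Paperweight and tin:** the paperweight reads the same as at the start, within 1 mm. The finder's last reading for the tin was 15 mm off the first, when the arm hid part of it, but its position in the side picture (284, 303) is unchanged, so I take it as unmoved.

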